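# Split a press-fit housing evenly with a wedge

### The job

Split the tight white housing in the jig with the orange-handled wedge: push it straight down into the blue notches at the two ends of the seam by turns, only about half the blade at the first end, then fully at the other, then fully at the first, so that the halves part evenly (a full push at one end while the other is shut cracks them). Both ends must finish evenly open, about a centimetre each, and the wedge must stand in its holder again. Keep the fingers off the housing.

Things in the scene. Friction and masses are not known exactly. Their poses are not given: they have to be found in the camera images.
- wedge: Orange-handled wedge standing in its holder, 0.15 kg. Origin on its axis under its dark collar; z up, x = thickness, y = width. Collar 30x34x10 high; handle above, z 10 to 65, 18 (x) x 30 (y): grasp across x. Blade below 55 long, 14 wide, 2 thick at the tip, evenly to 16 at z -10, then 16. Half turn = same. (The green-handled tool has a thin parallel blade: useless here.)
- holder: Fixed grey block 66x66x66 that holds the wedge (its twin holds the green tool). Origin at the centre of its underside, z up. A slot 23 (x) x 25 (y), 60 deep, goes down from the middle of its top; the wedge stands in it, axes along the holder's, collar on the top (wedge origin 66 above holder origin).
- half_back: Far half of the white housing, 26 thick, 150 long, 64 high. Origin in its seam face, mid-length, at its underside, 16 above the bench; z up (top at 64), y along the seam, x away from the seam. Notches in the seam at y +55 and -55, 28 long: a blue mouth 16 wide (both halves) narrows within 10 of depth to a slot 4 wide, 54 deeper.
- half_front: Near half, same but turned half round (x toward the robot). Origins coincide while shut; their distance is the opening at mid-seam; midway lies the seam. Wedge tip 16 below the top starts to open an end, 36 opens it 6 mm, collar on top 12 mm; the other end hardly moves. Halves slide and swivel as if in thick grease: slow pushes (40 mm/s) need 5 to 8 N; they stay put.
Mind the look-alikes: they are no part of the job. What is shaped like the wedge but purple is not meant.

How it is judged:
On the way, in this order (a step that is already met when the one before it is completed fails the run):
1. the wedge, in the seam, has begun to part the halves (over 1.5 mm at the middle) (horizontal distance between half_front and half_back above 0.0015 m and horizontal distance between wedge and half_back below 0.085 m), for 0.1 s.
2. the wedge, in the seam, has parted the halves by over 8 mm at the middle (horizontal distance between half_front and half_back above 0.008 m and horizontal distance between wedge and half_back below 0.085 m), for 0.1 s.
At the end, for the whole second after the job is handed in: The seam is more than 8 mm open at its middle and the halves are parallel within 0.035 rad (2 degrees, 4 mm from end to end); the wedge stands upright (within 0.12 rad) and still in its holder, within 12 mm of its centre and its collar within 6 mm of the block's top (horizontal distance between half_front and half_back above 0.008 m and angle between the x axis of half_front and the x axis of half_back, either way round below 0.035 rad and horizontal distance between wedge and holder below 0.012 m and z of wedge in the frame of holder between 0.058 and 0.072 m and angle between wedge's own z axis and vertical below 0.12 rad and linear speed of wedge below 0.02 m/s); the robot touches nothing.
It fails at once if the halves are racked by more than 0.085 rad (one notch over 9 mm further open than the other) (angle between the x axis of half_front and the x axis of half_back, either way round above 0.085 rad).
It fails at once if the fingers press on the housing (contact force between the fingers and half_front above 3 N or contact force between the fingers and half_back above 3 N).
It also fails if it takes over 64 s, if anything falls off the work surface, if the arm or the gripper's body presses on something with over 40 N, if the wrist force passes 120 N, or if a joint passes its speed limit or range.

### The arm

A 6-joint arm with a two-finger parallel gripper is mounted at the origin on a cart in front of the work surface, level with it; the furniture and walls round the work are solid. World frame = base frame: x ahead of the robot, y to its left, z up, the work surface at z = 0. Lengths are in m, angles in rad, forces in N, time in s.
With the tool pointing down it reaches from about 0.375 to 0.9 m from the base axis. Payload 3.1 kg.
Tool frame: the origin (TCP) lies between the finger pads; the fingertips stand 22 mm ahead of it and the grasp point (between the pads) lies 3 mm ahead of it; z points along the fingers, y is the direction in which the jaws open and shut (so a half turn about z gives the same grasp; the last joint's range is limited). The gripper opens to 85 mm and grips with 20 to 120 N. Pads are 22 mm wide; open, the fingers measure 114 mm over their backs; the gripper's body (76 mm by 85 mm) begins 54 mm behind the grasp point. The pads swing forward as they close: fully open they stand 13 mm farther back than shut.
Start: joints at [-1.431, 0.527, 1.433, -0, 1.181, -0.178], TCP at [0.196, -0.593, 0.253] pointing down, gripper open.
Joint ranges: [-3.08, 3.08], [-0.75, 2.2], [0.22, 2.44], [-1.43, 4.57], [0, 2.65], [-2.85, 2.85]. Speed limits (rad/s): [2.79, 2.79, 3.14, 3.14, 3.14, 3.14].

### API

Orientations are given as a unit quaternion [x, y, z, w].
In Python, from station import status, snapshot, manip gives the robot as it stands.
- The arm moves only by the tool move_arm, never from a script. Its argument "plan" is a list that holds one entry, the list of rows, each a list of 7 numbers: the turn, a rotation vector about the tool's x, y, z scaled (see below), then the shift along the tool's x, y, z scaled (see below), then the closure, from 0 (fully open) to 1 (shut). A call has exactly 8 rows; each row is the pose to reach, as a shift and turn from the pose commanded when the call began, along the tool's axes at that moment; what a row does not reach only later rows make up. The controller multiplies each number of a shift by 100 mm and each number of a turn by pi/4 rad. A row lasts 1/8 s, in which the tool goes at most 62.5 mm and 10.7 degrees, less where a joint would pass 70% of its speed; a pose out of reach is approached as far as the arm can. A call with a number of a shift or a turn outside -1 to 1 is refused whole. A call with a gripper value outside its range is refused whole. The fingers move at their own pace and stop on an object; "force" is the grip in N (left out, the last holds). Time passes only in rows, so rows that repeat a pose let the fingers close, or fill a call up. It gives the time, the measured TCP pose, the force and the opening at its end, in the units of the state.
- status.sense(): the state, without advancing time (a new reading comes with each control period).
- snapshot(name): name is "side" or "top"; returns a dict with "img" (384x512x3 uint8, red, green, blue), "depth" (384x512 float32, m along the optical axis (not along the pixel's ray), 0 where there is no reading), "mtx" (3x3 intrinsics, pixels), "k1" (the pictures are not rectified: a ray, as slopes to the right and down, at radius r is drawn at 1 + k1 r^2 times it, then the intrinsics apply), "T" (4x4, takes a point from camera to world coordinates). Camera axes: x right, y up, looking along -z (the intrinsics and any distortion apply to the point x, -y, -z); pixel columns grow to the right and rows downward; lengths in m; the calibration is good to about 2 mm. A picture is of the moment at which its call begins.
- manip.sign_off(): hands the job in, once; it reports no verdict.
The state is a dict: "t": time; "q": joint angles; "qd": joint speeds; "tau": joint torques, N m; "tcp_pos": TCP position; "tool_rot": TCP orientation; "force": force on the tool from outside, world axes, zero at the start; "ft_torque": the same for the moment, N m; "finger_gap": opening from 0.0 (shut) to 1.0 (fully open).
Only numpy, scipy, OpenCV 4.12 (cv2) and the standard library are available. Lean on these libraries where they do the work, as an engineer would, in place of code of your own. Each camera call takes 0.05 s, during which the arm holds its last target. There are 200 camera calls.

## Working session

There is one attempt and no reset: what is moved stays moved. The work goes in short steps, Python scripts to look and compute and a tool call to move; the robot and the scene stay as the last step left them, time stands still between calls to the robot, and variables do not carry over. Pictures are saved under pics/ and viewed, on a budget of 10 in all, crops included, one or two more only if the job needs it, and the job is handed in when it is done.

Besides the shell and the picture viewer there is one more tool, called as name([rows], argument=value, ...), one row to a line, values as JSON. move_arm: Moves the arm, as the interface text tells. Its arguments: {"type":"object","properties":{"plan":{"type":"array"},"force":{"type":"number"}},"required":["plan"]}

```bash
ls; mkdir -p pics; cat > h.py <<'E'
import numpy as np, cv2, os, pickle
from station import status, snapshot, manip
def snap(n):
    s=snapshot(n); pickle.dump(s,open(f'/tmp/{n}.pkl','wb')); return s
def load(n): return pickle.load(open(f'/tmp/{n}.pkl','rb'))
def ray(s,u,v):
    d=np.array([s['k1'],0,0,0,0],float)
    p=cv2.undistortPoints(np.array([[[u,v]]],float),s['mtx'],d)[0,0]
    # model: xd = x(1+k1 r^2)
    T=s['T']; return T[:3,3],T[:3,:3]@np.array([p[0],-p[1],-1.0])
def onz(s,u,v,z):
    o,d=ray(s,u,v); return o+d*(z-o[2])/d[2]
def cloud(s):
    h,w=s['depth'].shape; uu,vv=np.meshgrid(np.arange(w),np.arange(h))
    p=cv2.undistortPoints(np.stack([uu,vv],-1).reshape(-1,1,2).astype(float),s['mtx'],np.array([s['k1'],0,0,0,0],float)).reshape(h,w,2)
    d=s['depth'][...,None]; c=np.concatenate([p[...,:1]*d,-p[...,1:]*d,-d],-1)
    return c@s['T'][:3,:3].T+s['T'][:3,3]
E
python3 - <<'E'
from h import *
print(status.sense())
for n in('top','side'):
    s=snap(n); print(n,s['T'].round(3).tolist(),s['mtx'].tolist(),s['k1'])
    cv2.imwrite(f'pics/{n}0.png',s['img'][...,::-1])
E
```

```text
pics
{'t': 0.0, 'q': array([-1.43052448e+00,  5.28503197e-01,  1.43389054e+00,  2.72956464e-05,
        1.18139179e+00, -1.78517187e-01]), 'qd': array([-5.01041693e-04, -1.07775028e-03, -3.58846192e-04,  7.34697418e-04,
       -4.68952907e-04, -2.59021920e-05]), 'tau': array([ 1.51263492e-03, -4.42348945e+01, -1.78025633e+01, -1.82217391e-04,
        8.50154349e-03, -2.71580582e-06]), 'tcp_pos': array([ 0.19581619, -0.59283735,  0.25231455]), 'tool_rot': array([ 9.87323798e-01,  1.58715204e-01,  3.35835818e-05, -1.09599362e-03]), 'force': array([-0.28782373, -0.37060736,  0.26464243]), 'ft_torque': array([ 0.02427328, -0.01875556,  0.01113509]), 'finger_gap': 0.9997848561814405}
top [[-0.025, 0.998, -0.054, 0.494], [-1.0, -0.024, 0.012, -0.191], [0.011, 0.054, 0.998, 1.055], [0.0, 0.0, 0.0, 1.0]] [[488.22178913470765, 0.0, 245.46767846056278], [0.0, 488.22178913470765, 201.90378661416193], [0.0, 0.0, 1.0]] 0.06098039173502126
side [[0.989, 0.109, -0.1, 0.453], [-0.147, 0.674, -0.724, -0.893], [-0.011, 0.731, 0.683, 0.76], [0.0, 0.0, 0.0, 1.0]] [[470.4773851989462, 0.0, 265.54591154832315], [0.0, 470.4773851989462, 192.0013439024959], [0.0, 0.0, 1.0]] 0.04852229584714038
```

View pics/top0.png

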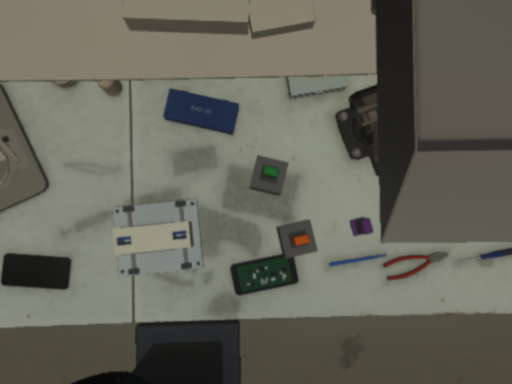

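View pics/side0.png

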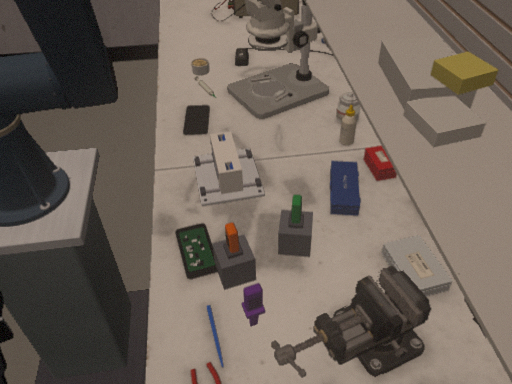

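Top view: the orange-handled wedge is in its grey block at (301,240). The look-alikes are the green tool in the twin block at (270,172) and the purple wedge lying at (362,226). The white housing is in the jig at (152,238), with blue notches at about (124,240) and (180,236). I choose the orange one, then measure and check it in a crop.

```bash
cat > m.py <<'E'
from h import *
def run(s,verbose=1):
    P=cloud(s); im=s['img']; hsv=cv2.cvtColor(im,cv2.COLOR_RGB2HSV); H,S,V=[hsv[...,i].astype(int) for i in range(3)]
    out={}
    o=(H<14)&(S>180)&(V>110)&(P[...,2]>0.08)&(P[...,2]<0.4)
    n,l,st,c=cv2.connectedComponentsWithStats(o.astype(np.uint8))
    for i in range(1,n):
        if st[i,4]>25:
            q=P[l==i]; print('orange',c[i].round(1),st[i,4],np.median(q,0).round(4),'zmax',np.percentile(q[:,2],95).round(4))
    b=(H>100)&(H<130)&(S>90)&(P[...,2]>0.055)&(P[...,2]<0.1)
    n,l,st,c=cv2.connectedComponentsWithStats(b.astype(np.uint8))
    for i in range(1,n):
        if st[i,4]>12:
            q=P[l==i]; print('blue',c[i].round(1),st[i,4],np.median(q,0).round(4),'mean@z.08',onz(s,*c[i],0.078).round(4))
    return P,H,S,V
if __name__=='__main__':
  for n in('top','side'):
    s=load(n); print(n); P,H,S,V=run(s)
    z=P[...,2]
    if n=='top':
        for nm,box in(('holder',(275,215,320,262)),('housing',(105,195,205,278))):
            x0,y0,x1,y1=box; m=np.zeros(z.shape,bool); m[y0:y1,x0:x1]=1
            m&= ((z>0.055)&(z<0.074)&(S<90)) if nm=='holder' else ((z>0.07)&(z<0.09))
            r=cv2.minAreaRect((P[m][:,:2]*1000).astype(np.float32)); print(nm,m.sum(),r,np.median(z[m]).round(4))
        print('tall gray z',np.median(z[120,450:]),z[210,450],P[235,390],P[100,380], P[5,380])
        print('bench z',np.median(z[290:310,30:100]), z[210,125])
        # handle rect
        m=(H<14)&(S>180)&(V>110)&(z>.12)&(z<.15)
        print('handle',m.sum(),cv2.minAreaRect((P[m][:,:2]*1000).astype(np.float32)))
        a=cv2.resize(s['img'][190:285,100:215],None,fx=4,fy=4,interpolation=3); b=cv2.resize(s['img'][190:285,265:335],None,fx=4,fy=4,interpolation=3)
        cv2.imwrite('pics/c1.png',np.hstack([a,b])[...,::-1])
E
python3 m.py
```

```text
top
orange [301.4 239.6] 110 [ 0.4692 -0.305   0.1302] zmax 0.1328
blue [178.4 232.4] 23 [ 0.4894 -0.0663  0.0726] mean@z.08 [ 0.4889 -0.0674  0.078 ]
blue [123.4 238.2] 19 [0.4806 0.0431 0.074 ] mean@z.08 [0.4803 0.0414 0.078 ]
holder 829 ((471.37982177734375, -305.84197998046875), (65.87390899658203, 66.28331756591797), 12.044139862060547) 0.0653
housing 1981 ((480.0569152832031, -13.747833251953125), (53.805973052978516, 151.76266479492188), 4.348053932189941) 0.0795
tall gray z 0.8393997174382755 0.7903995186175229 [ 0.48830749 -0.2724551   0.78654933] [ 0.56254138 -0.26927871  0.78842262] [ 0.61356336 -0.26976756  0.79206962]
bench z -0.000510370166066143 0.021813866018347783
handle 110 ((469.6776428222656, -305.7867736816406), (14.92093276977539, 26.649433135986328), 12.680240631103516)
side
orange [230.4 229.5] 111 [ 0.4678 -0.3107  0.1286] zmax 0.1308
```

View pics/c1.png

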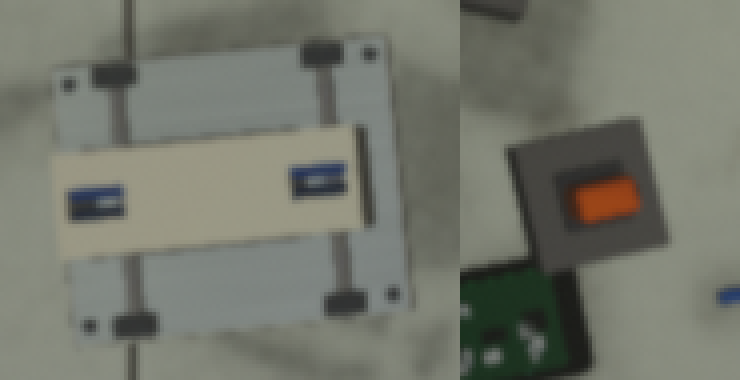

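The crop confirms it: the orange handle stands upright in its grey block (crop (605,200)), and the housing has two blue mouths (crop (97,204) and (320,182)). Next I plan the approach.

```bash
cat > go.py <<'E'
import sys
from h import *
from scipy.spatial.transform import Rotation as R
def toolR(yaw):  # tool y at yaw (deg), z down
    a=np.radians(yaw); y=np.array([np.cos(a),np.sin(a),0]); z=np.array([0,0,-1.]); return np.stack([np.cross(y,z),y,z],1)
def go(wps):
    s=status.sense(); p=s['tcp_pos']; r=R.from_quat(s['tool_rot'])
    print('t',round(s['t'],2),'pos',p.round(4),'yaw y',np.degrees(np.arctan2(*r.as_matrix()[1::-1,1])).round(2),'F',s['force'].round(1),'gap',round(s['finger_gap'],3))
    for x,y,z,yaw in wps:
        t=np.array([x,y,z]); rt=R.from_matrix(toolR(yaw))
        rv=(r.inv()*rt).as_rotvec(); sh=r.inv().apply(t-p)
        n=max(1,int(np.ceil(max(abs(sh).max()/.1,abs(rv).max()/(np.pi/4))-.02)))
        for i in range(n):
            f=(i+1)/n; tgt=p+(t-p)/(n-i); rn=r*R.from_rotvec((r.inv()*rt).as_rotvec()/(n-i))
            print(' turn',((r.inv()*rn).as_rotvec()/(np.pi/4)).round(3),'shift',(r.inv().apply(tgt-p)/.1).round(3)); p,r=tgt,rn
if __name__=='__main__': go(eval(sys.argv[1]))
E
python3 go.py "[(.4705,-.306,.18,12.3),(.4705,-.306,.108,12.3)]"; python3 -c "
from h import *
s=load('top'); print(onz(s,124.25,241,.08),onz(s,180,235.5,.08))"
```

```text
t 0.1 pos [ 0.1958 -0.5929  0.2524] yaw y -71.73 F [-1.   0.1 -0.1] gap 1.003
 turn [-0.    -0.001 -0.467] shift [ 0.877 -0.465  0.182]
 turn [-0.    -0.001 -0.467] shift [ 0.986 -0.12   0.182]
 turn [-0.    -0.001 -0.467] shift [0.963 0.241 0.181]
 turn [-0.    -0.001 -0.467] shift [0.813 0.57  0.181]
 turn [ 0.  0. -0.] shift [ 0.   -0.    0.72]
[0.47480827 0.03927284 0.08      ] [ 0.48271013 -0.07062268  0.08      ]
```

move_arm([
  [[0, 0, -0.06, 0.11, -0.06, 0, 0], [0, 0, -0.12, 0.22, -0.12, 0, 0], [0, 0, -0.18, 0.33, -0.17, 0, 0], [0, 0, -0.23, 0.44, -0.23, 0, 0], [0, 0, -0.29, 0.55, -0.29, 0, 0], [0, 0, -0.35, 0.66, -0.35, 0, 0], [0, 0, -0.41, 0.77, -0.41, 0, 0], [0, 0, -0.467, 0.88, -0.465, 0, 0]],
])

```text
t: 1.1
tcp_pos: [0.2655, -0.5211, 0.2533]
tool_rot: [0.941, 0.338, 0.0, -0.0]
force: [0.2, 0.1, -0.3]
finger_gap: 1.004
```

move_arm([
  [[0, 0, -0.06, 0.12, -0.015, 0, 0], [0, 0, -0.12, 0.25, -0.03, 0, 0], [0, 0, -0.18, 0.37, -0.045, 0, 0], [0, 0, -0.23, 0.49, -0.06, 0, 0], [0, 0, -0.29, 0.62, -0.075, 0, 0], [0, 0, -0.35, 0.74, -0.09, 0, 0], [0, 0, -0.41, 0.86, -0.105, 0, 0], [0, 0, -0.467, 0.985, -0.12, 0, 0]],
])

```text
t: 2.1
tcp_pos: [0.3341, -0.4495, 0.2533]
tool_rot: [0.864, 0.504, -0.0, 0.0]
force: [-0.3, -0.0, 0.1]
finger_gap: 1.002
```

move_arm([
  [[0, 0, -0.06, 0.12, 0.03, 0, 0], [0, 0, -0.12, 0.24, 0.06, 0, 0], [0, 0, -0.18, 0.36, 0.09, 0, 0], [0, 0, -0.23, 0.48, 0.12, 0, 0], [0, 0, -0.29, 0.6, 0.15, 0, 0], [0, 0, -0.35, 0.72, 0.18, 0, 0], [0, 0, -0.41, 0.84, 0.21, 0, 0], [0, 0, -0.467, 0.965, 0.24, 0, 0]],
])

```text
t: 3.1
tcp_pos: [0.4028, -0.3776, 0.2533]
tool_rot: [0.758, 0.653, 0.0, 0.0]
force: [0.2, -0.7, 0.7]
finger_gap: 1.001
```

```bash
python3 go.py "[(.4705,-.306,.18,12.3),(.4705,-.306,.108,12.3)]"
```

```text
t 3.1 pos [ 0.4028 -0.3776  0.2533] yaw y -8.52 F [ 0.2 -0.7  0.7] gap 1.001
 turn [ 0.     0.    -0.463] shift [0.808 0.564 0.733]
 turn [ 0. -0.  0.] shift [-0.   -0.    0.72]
```

move_arm([
  [[0, 0, -0.06, 0.14, 0.1, 0, 0], [0, 0, -0.12, 0.28, 0.19, 0.1, 0], [0, 0, -0.18, 0.42, 0.29, 0.2, 0], [0, 0, -0.24, 0.55, 0.39, 0.3, 0], [0, 0, -0.31, 0.68, 0.48, 0.45, 0], [0, 0, -0.38, 0.81, 0.565, 0.6, 0], [0, 0, -0.463, 0.81, 0.565, 0.7, 0], [0, 0, -0.463, 0.81, 0.565, 0.73, 0]],
])

```text
t: 4.1
tcp_pos: [0.4702, -0.3057, 0.1789]
tool_rot: [0.628, 0.778, 0.0, -0.001]
force: [0.9, -0.6, -0.3]
finger_gap: 1.006
```

```bash
python3 - <<'E'
from h import *
s=snap('side'); cv2.imwrite('pics/s1.png',cv2.resize(s['img'][100:310,120:340],None,fx=2.7,fy=2.7,interpolation=3)[...,::-1])
E
python3 go.py "[(.4705,-.306,.18,12.3),(.4705,-.306,.108,12.3)]"
```

```text
t 4.15 pos [ 0.4702 -0.306   0.179 ] yaw y 12.15 F [-0.4 -0.6  0.5] gap 1.002
 turn [-0.001 -0.002 -0.003] shift [-0.001  0.003 -0.01 ]
 turn [0. 0. 0.] shift [ 0.   -0.    0.72]
```

View pics/s1.png

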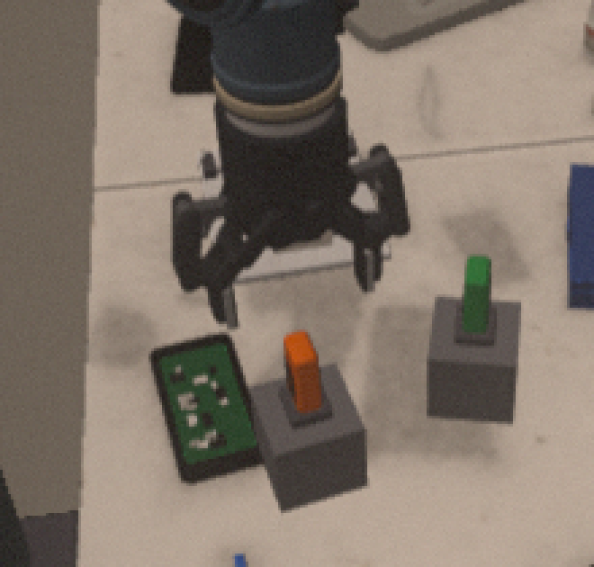

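The open jaws straddle the orange handle: fingertips at crop (228,315) and (368,285), handle top at (299,340). I'll descend and grip.

move_arm([
  [[0, 0, 0, 0, 0, 0.12, 0], [0, 0, 0, 0, 0, 0.24, 0], [0, 0, 0, 0, 0, 0.36, 0], [0, 0, 0, 0, 0, 0.48, 0], [0, 0, 0, 0, 0, 0.6, 0], [0, 0, 0, 0, 0, 0.67, 0], [0, 0, 0, 0, 0, 0.7, 0], [0, 0, 0, 0, 0, 0.7, 0]],
])

```text
t: 5.15
tcp_pos: [0.4704, -0.3067, 0.1103]
tool_rot: [0.628, 0.778, 0.0, 0.0]
force: [-0.0, -0.3, 0.3]
finger_gap: 1.003
```

move_arm([
  [[0, 0, 0, 0, 0, 0, 0.4], [0, 0, 0, 0, 0, 0, 0.8], [0, 0, 0, 0, 0, 0, 1], [0, 0, 0, 0, 0, 0, 1], [0, 0, 0, 0, 0, 0, 1], [0, 0, 0, 0, 0, 0, 1], [0, 0, 0, 0, 0, 0, 1], [0, 0, 0, 0, 0, 0, 1]],
], force=90)

```text
t: 6.15
tcp_pos: [0.4703, -0.3067, 0.1106]
tool_rot: [0.628, 0.778, -0.0, 0.0]
force: [-1.8, 0.5, 3.6]
finger_gap: 0.198
```

```bash
python3 go.py "[(.4705,-.306,.21,12.3),(.4753,.040,.21,4.35),(.4835,-.069,.21,4.35)]"
```

```text
t 6.15 pos [ 0.4703 -0.3067  0.1106] yaw y 12.15 F [-1.8  0.5  3.6] gap 0.198
 turn [ 0.     0.    -0.003] shift [ 0.006  0.003 -0.994]
 turn [ 0.    -0.     0.044] shift [0.843 0.196 0.   ]
 turn [ 0.    -0.     0.044] shift [0.849 0.167 0.   ]
 turn [ 0.    -0.     0.044] shift [0.854 0.137 0.   ]
 turn [ 0.    -0.     0.044] shift [0.858 0.107 0.   ]
 turn [-0.  0.  0.] shift [-0.547 -0.     0.   ]
 turn [-0.  0. -0.] shift [-0.547 -0.     0.   ]
```

move_arm([
  [[0, 0, 0, 0, 0, -0.1, 1], [0, 0, 0, 0, 0, -0.22, 1], [0, 0, 0, 0, 0, -0.35, 1], [0, 0, 0, 0, 0, -0.5, 1], [0, 0, 0, 0, 0, -0.65, 1], [0, 0, 0, 0, 0, -0.8, 1], [0, 0, 0, 0, 0, -0.95, 1], [0, 0, 0, 0, 0, -1, 1]],
])

```text
t: 7.15
tcp_pos: [0.4708, -0.307, 0.2118]
tool_rot: [0.628, 0.778, -0.0, 0.001]
force: [-0.3, 1.0, -1.8]
finger_gap: 0.203
```

```bash
python3 - <<'E'
from h import *
s=snap('side'); cv2.imwrite('pics/s2.png',cv2.resize(s['img'][100:310,120:340],None,fx=2.7,fy=2.7,interpolation=3)[...,::-1])
E
python3 go.py "[(.4835,-.069,.21,4.35)]"
```

```text
t 7.2 pos [ 0.4707 -0.307   0.2117] yaw y 12.15 F [-0.2 -1.4 -1.5] gap 0.202
 turn [0.001 0.001 0.058] shift [0.767 0.209 0.005]
 turn [0.001 0.001 0.058] shift [0.775 0.174 0.005]
 turn [0.001 0.001 0.058] shift [0.782 0.138 0.005]
```

View pics/s2.png

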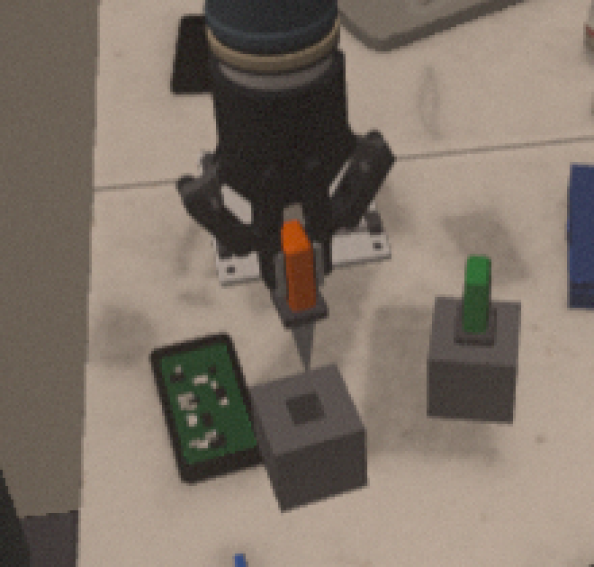

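The wedge is out and straight in the grip. Its tip is at (307,372), clear of the holder, and the slot is visible at (307,407). Moving to the right notch.

move_arm([
  [[0, 0, 0.007, 0.1, 0.03, 0, 1], [0, 0, 0.015, 0.2, 0.055, 0, 1], [0, 0, 0.022, 0.29, 0.08, 0, 1], [0, 0, 0.03, 0.39, 0.105, 0, 1], [0, 0, 0.037, 0.48, 0.13, 0, 1], [0, 0, 0.044, 0.58, 0.16, 0, 1], [0, 0, 0.05, 0.67, 0.185, 0, 1], [0, 0, 0.058, 0.767, 0.209, 0, 1]],
])

```text
t: 8.2
tcp_pos: [0.4747, -0.2267, 0.2103]
tool_rot: [0.646, 0.763, -0.0, 0.0]
force: [1.4, -0.1, -1.8]
finger_gap: 0.196
```

move_arm([
  [[0, 0, 0.007, 0.1, 0.022, 0, 1], [0, 0, 0.015, 0.2, 0.045, 0, 1], [0, 0, 0.022, 0.29, 0.065, 0, 1], [0, 0, 0.03, 0.39, 0.088, 0, 1], [0, 0, 0.037, 0.48, 0.11, 0, 1], [0, 0, 0.044, 0.58, 0.13, 0, 1], [0, 0, 0.05, 0.67, 0.15, 0, 1], [0, 0, 0.058, 0.775, 0.174, 0, 1]],
])

```text
t: 9.2
tcp_pos: [0.479, -0.1474, 0.2103]
tool_rot: [0.663, 0.748, 0.0, 0.0]
force: [-0.2, -0.2, -2.0]
finger_gap: 0.201
```

move_arm([
  [[0, 0, 0.008, 0.11, 0.02, 0, 1], [0, 0, 0.016, 0.23, 0.04, 0, 1], [0, 0, 0.025, 0.35, 0.06, 0, 1], [0, 0, 0.034, 0.47, 0.08, 0, 1], [0, 0, 0.043, 0.59, 0.105, 0, 1], [0, 0, 0.052, 0.7, 0.125, 0, 1], [0, 0, 0.058, 0.782, 0.138, 0, 1], [0, 0, 0.058, 0.782, 0.138, 0, 1]],
])

```text
t: 10.2
tcp_pos: [0.4831, -0.068, 0.2103]
tool_rot: [0.68, 0.734, -0.0, -0.0]
force: [0.7, 0.7, -2.1]
finger_gap: 0.2
```

```bash
python3 - <<'E'
from h import *
s=snap('side'); cv2.imwrite('pics/s3.png',cv2.resize(s['img'][90:215,170:290],None,fx=5,fy=4.8,interpolation=3)[...,::-1])
E
python3 go.py "[(.4835,-.069,.18,4.35)]"
```

```text
t 10.25 pos [ 0.4832 -0.0685  0.2103] yaw y 4.35 F [-0.1 -0.7 -0.6] gap 0.198
 turn [0. 0. 0.] shift [-0.005  0.002  0.303]
```

View pics/s3.png

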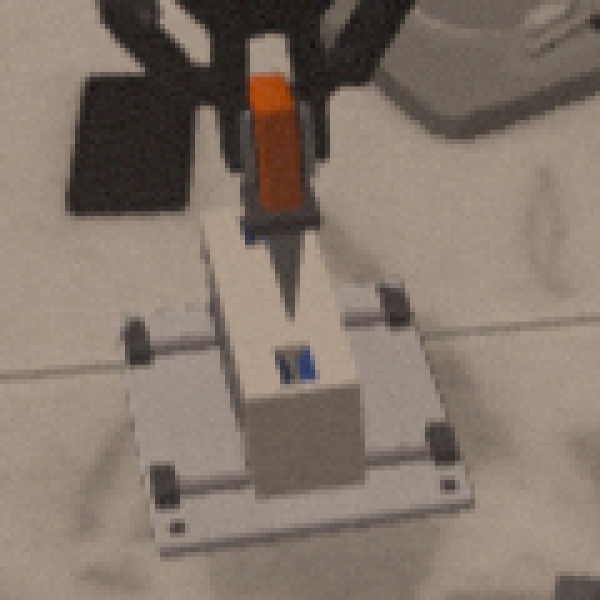

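The tip is at crop (292,320) and the right mouth centre at (296,365). I'll compare them by rays.

```bash
python3 - <<'E'
from h import *
s=load('side')
f=lambda a,b:(170+a/5-.5*.8,90+b/4.8-.4)
print('tip',onz(s,*f(292,320),.1107),'mouth',onz(s,*f(296,365),.08))
hsv=cv2.cvtColor(s['img'],cv2.COLOR_RGB2HSV)
print('mouth corners',[onz(s,*f(*c),.08).round(4) for c in((275,348),(309,346),(316,381),(281,384))])
E
```

```text
tip [ 0.48318724 -0.07709964  0.1107    ] mouth [ 0.48337785 -0.07244021  0.08      ]
mouth corners [array([ 0.4751, -0.0584,  0.08  ]), array([ 0.4905, -0.0594,  0.08  ]), array([ 0.4912, -0.0855,  0.08  ]), array([ 0.4755, -0.0851,  0.08  ])]
```

The tip is over the seam to within a millimetre in x. I'll shift 2 mm in y while descending.

move_arm([
  [[0, 0, 0, -0.01, 0, 0.06, 1], [0, 0, 0, -0.02, 0, 0.12, 1], [0, 0, 0, -0.02, 0, 0.18, 1], [0, 0, 0, -0.02, 0, 0.24, 1], [0, 0, 0, -0.02, 0, 0.29, 1], [0, 0, 0, -0.02, 0, 0.34, 1], [0, 0, 0, -0.02, 0, 0.39, 1], [0, 0, 0, -0.02, 0, 0.43, 1]],
])

```text
t: 11.25
tcp_pos: [0.4833, -0.0706, 0.167]
tool_rot: [0.68, 0.733, -0.0, -0.0]
force: [-0.7, 0.3, -1.7]
finger_gap: 0.205
```

```bash
python3 go.py "[(.483,-.070,.144,4.35)]"
```

```text
t 11.25 pos [ 0.4833 -0.0706  0.167 ] yaw y 4.32 F [-0.7  0.3 -1.7] gap 0.205
 turn [-0.    -0.    -0.001] shift [ 0.006 -0.003  0.23 ]
```

move_arm([
  [[0, 0, 0, 0, 0, 0.04, 1], [0, 0, 0, 0, 0, 0.08, 1], [0, 0, 0, 0, 0, 0.12, 1], [0, 0, 0, 0, 0, 0.16, 1], [0, 0, 0, 0, 0, 0.2, 1], [0, 0, 0, 0, 0, 0.235, 1], [0, 0, 0, 0, 0, 0.235, 1], [0, 0, 0, 0, 0, 0.235, 1]],
])

```text
t: 12.25
tcp_pos: [0.4833, -0.0706, 0.1435]
tool_rot: [0.68, 0.733, -0.0, -0.0]
force: [0.8, 0.4, -1.7]
finger_gap: 0.199
```

```bash
python3 go.py "[(.4835,-.069,.21,4.35)]"
```

```text
t 12.25 pos [ 0.4833 -0.0706  0.1435] yaw y 4.31 F [ 0.8  0.4 -1.7] gap 0.199
 turn [-0.    -0.    -0.001] shift [ 0.016  0.003 -0.665]
```

move_arm([
  [[0, 0, 0, 0, 0, -0.05, 1], [0, 0, 0, 0, 0, -0.12, 1], [0, 0, 0, 0, 0, -0.2, 1], [0, 0, 0, 0, 0, -0.3, 1], [0, 0, 0, 0, 0, -0.4, 1], [0, 0, 0, 0, 0, -0.5, 1], [0, 0, 0, 0, 0, -0.6, 1], [0, 0, 0, 0, 0, -0.67, 1]],
])

```text
t: 13.25
tcp_pos: [0.4835, -0.0707, 0.2116]
tool_rot: [0.68, 0.733, 0.0, 0.0]
force: [-0.2, -0.7, -1.5]
finger_gap: 0.199
```

```bash
python3 - <<'E'
from h import *
s=snap('side'); t=snap('top')
a=cv2.resize(s['img'][110:210,180:270],None,fx=5,fy=5,interpolation=3);b=cv2.resize(t['img'][190:285,100:215],(345,500),interpolation=3)
cv2.imwrite('pics/s4.png',np.hstack([a,b])[:,:,::-1])
E
python3 go.py "[(.4753,.040,.21,4.35)]"
```

```text
t 13.35 pos [ 0.4838 -0.0708  0.2117] yaw y 4.32 F [ 0.1 -0.2 -1.7] gap 0.198
 turn [ 0.001  0.    -0.   ] shift [ 0.556 -0.001  0.008]
 turn [ 0.001  0.    -0.   ] shift [ 0.556 -0.001  0.008]
```

View pics/s4.png

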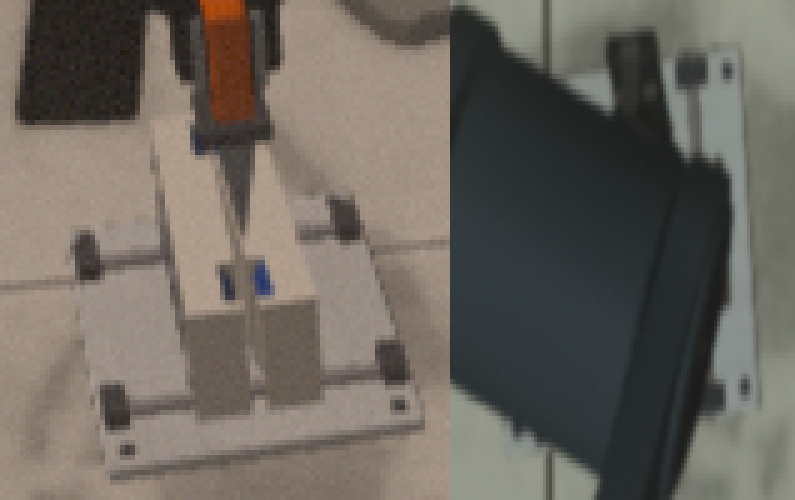

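The right end has opened about 6 mm, with the crack visible at crop (250,300–400), and the left end looks still shut at about (207,140). The top view is covered by the arm. On to the left notch.

move_arm([
  [[0, 0, 0, 0.06, 0, 0, 1], [0, 0, 0, 0.13, 0, 0, 1], [0, 0, 0, 0.2, 0, 0, 1], [0, 0, 0, 0.28, 0, 0, 1], [0, 0, 0, 0.35, 0, 0, 1], [0, 0, 0, 0.42, 0, 0, 1], [0, 0, 0, 0.49, 0, 0, 1], [0, 0, 0, 0.55, 0, 0, 1]],
])

```text
t: 14.35
tcp_pos: [0.4792, -0.0153, 0.2108]
tool_rot: [0.68, 0.733, 0.0, 0.0]
force: [-0.2, 0.9, -1.7]
finger_gap: 0.196
```

move_arm([
  [[0, 0, 0, 0.08, 0, 0, 1], [0, 0, 0, 0.17, 0, 0, 1], [0, 0, 0, 0.26, 0, 0, 1], [0, 0, 0, 0.35, 0, 0, 1], [0, 0, 0, 0.44, 0, 0, 1], [0, 0, 0, 0.51, 0, 0, 1], [0, 0, 0, 0.55, 0, 0, 1], [0, 0, 0, 0.55, 0, 0, 1]],
])

```text
t: 15.35
tcp_pos: [0.475, 0.0393, 0.2108]
tool_rot: [0.68, 0.733, -0.0, 0.0]
force: [0.0, 0.7, -0.7]
finger_gap: 0.199
```

```bash
python3 - <<'E'
from h import *
s=snap('side'); cv2.imwrite('pics/s5.png',cv2.resize(s['img'][90:210,180:270],None,fx=5,fy=5,interpolation=3)[...,::-1])
E
python3 go.py "[(.4750,.039,.167,4.35)]"
```

```text
t 15.4 pos [0.4751 0.0391 0.2108] yaw y 4.33 F [-0.2  0.3 -1.7] gap 0.202
 turn [ 0.  0. -0.] shift [-0.    -0.001  0.438]
```

View pics/s5.png

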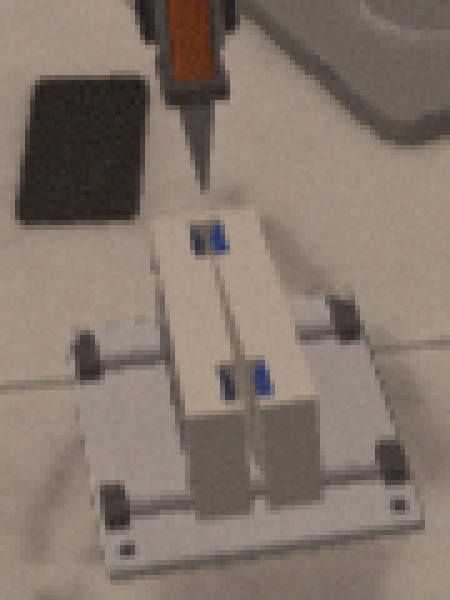

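Left mouth at crop (209,238), wedge tip at (205,190). The seam is open at the near end and shut at the far end. I'll do a ray check.

```bash
python3 - <<'E'
from h import *
s=load('side'); f=lambda a,b:(180+a/5-.4,90+b/5-.4)
print('tip',onz(s,*f(205,192),.1112),'mouthL',onz(s,*f(209,238),.08),'mouthR',onz(s,*f(246,379),.08))
E
```

```text
tip [0.47547702 0.03140993 0.1112    ] mouthL [0.47547196 0.03743674 0.08      ] mouthR [ 0.48345524 -0.07159259  0.08      ]
```

move_arm([
  [[0, 0, 0, 0, 0, 0.06, 1], [0, 0, 0, 0, 0, 0.12, 1], [0, 0, 0, 0, 0, 0.18, 1], [0, 0, 0, 0, 0, 0.24, 1], [0, 0, 0, 0, 0, 0.29, 1], [0, 0, 0, 0, 0, 0.34, 1], [0, 0, 0, 0, 0, 0.39, 1], [0, 0, 0, 0, 0, 0.43, 1]],
])

```text
t: 16.4
tcp_pos: [0.4751, 0.0391, 0.1675]
tool_rot: [0.68, 0.733, 0.0, -0.0]
force: [-0.8, 0.6, -1.2]
finger_gap: 0.201
```

move_arm([
  [[0, 0, 0, 0, 0, 0.04, 1], [0, 0, 0, 0, 0, 0.08, 1], [0, 0, 0, 0, 0, 0.12, 1], [0, 0, 0, 0, 0, 0.16, 1], [0, 0, 0, 0, 0, 0.2, 1], [0, 0, 0, 0, 0, 0.23, 1], [0, 0, 0, 0, 0, 0.26, 1], [0, 0, 0, 0, 0, 0.28, 1]],
])

```text
t: 17.4
tcp_pos: [0.4752, 0.039, 0.1396]
tool_rot: [0.68, 0.733, 0.0, 0.0]
force: [0.2, -0.2, 0.4]
finger_gap: 0.201
```

```bash
python3 go.py "[(.4750,.039,.1255,4.35)]"
```

```text
t 17.4 pos [0.4752 0.039  0.1396] yaw y 4.31 F [ 0.2 -0.2  0.4] gap 0.201
 turn [ 0.     0.    -0.001] shift [-0.    -0.002  0.141]
```

move_arm([
  [[0, 0, 0, 0, 0, 0.03, 1], [0, 0, 0, 0, 0, 0.06, 1], [0, 0, 0, 0, 0, 0.09, 1], [0, 0, 0, 0, 0, 0.115, 1], [0, 0, 0, 0, 0, 0.135, 1], [0, 0, 0, 0, 0, 0.14, 1], [0, 0, 0, 0, 0, 0.14, 1], [0, 0, 0, 0, 0, 0.14, 1]],
])

```text
t: 18.4
tcp_pos: [0.4748, 0.0391, 0.1256]
tool_rot: [0.68, 0.733, -0.0, -0.0]
force: [-0.1, 1.0, -1.1]
finger_gap: 0.202
```

move_arm([
  [[0, 0, 0, 0, 0, -0.05, 1], [0, 0, 0, 0, 0, -0.12, 1], [0, 0, 0, 0, 0, -0.22, 1], [0, 0, 0, 0, 0, -0.34, 1], [0, 0, 0, 0, 0, -0.47, 1], [0, 0, 0, 0, 0, -0.6, 1], [0, 0, 0, 0, 0, -0.73, 1], [0, 0, 0, 0, 0, -0.85, 1]],
])

```text
t: 19.4
tcp_pos: [0.4751, 0.0391, 0.2118]
tool_rot: [0.68, 0.733, 0.0, 0.0]
force: [0.2, -0.8, -1.4]
finger_gap: 0.199
```

```bash
python3 - <<'E'
from h import *
s=snap('side'); cv2.imwrite('pics/s6.png',cv2.resize(s['img'][90:210,180:270],None,fx=5,fy=5,interpolation=3)[...,::-1])
E
python3 go.py "[(.4833,-.0706,.211,4.35)]"
```

```text
t 19.45 pos [0.476  0.039  0.2131] yaw y 4.32 F [-0.2 -0.9  0.2] gap 0.198
 turn [ 0.002  0.    -0.   ] shift [-0.549 -0.005  0.011]
 turn [ 0.002  0.    -0.   ] shift [-0.549 -0.005  0.01 ]
```

View pics/s6.png

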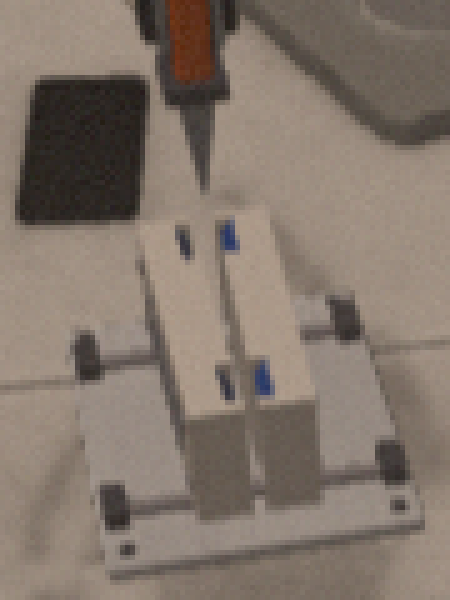

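The left end is now about 12 mm open (crop (205,235)) and the right about 5 mm. The right mouth is still centred at (245,379). Back to the right for the full push.

move_arm([
  [[0, 0, 0, -0.06, 0, 0, 1], [0, 0, 0, -0.13, 0, 0, 1], [0, 0, 0, -0.2, 0, 0, 1], [0, 0, 0, -0.28, 0, 0, 1], [0, 0, 0, -0.35, 0, 0, 1], [0, 0, 0, -0.42, 0, 0, 1], [0, 0, 0, -0.49, 0, 0, 1], [0, 0, 0, -0.55, 0, 0, 1]],
])

```text
t: 20.45
tcp_pos: [0.4793, -0.0163, 0.2108]
tool_rot: [0.68, 0.733, 0.0, 0.0]
force: [-0.7, -0.3, -1.8]
finger_gap: 0.196
```

move_arm([
  [[0, 0, 0, -0.08, 0, 0, 1], [0, 0, 0, -0.17, 0, 0, 1], [0, 0, 0, -0.26, 0, 0, 1], [0, 0, 0, -0.35, 0, 0, 1], [0, 0, 0, -0.44, 0, 0, 1], [0, 0, 0, -0.51, 0, 0, 1], [0, 0, 0, -0.55, 0, 0, 1], [0, 0, 0, -0.55, 0, 0, 1]],
])

```text
t: 21.45
tcp_pos: [0.4834, -0.0709, 0.2108]
tool_rot: [0.68, 0.733, 0.0, -0.0]
force: [0.4, 0.3, -1.0]
finger_gap: 0.206
```

move_arm([
  [[0, 0, 0, 0, 0, 0.06, 1], [0, 0, 0, 0, 0, 0.13, 1], [0, 0, 0, 0, 0, 0.2, 1], [0, 0, 0, 0, 0, 0.27, 1], [0, 0, 0, 0, 0, 0.33, 1], [0, 0, 0, 0, 0, 0.38, 1], [0, 0, 0, 0, 0, 0.42, 1], [0, 0, 0, 0, 0, 0.44, 1]],
])

```text
t: 22.45
tcp_pos: [0.4833, -0.0706, 0.1666]
tool_rot: [0.68, 0.733, -0.0, -0.0]
force: [0.6, 0.2, -1.5]
finger_gap: 0.2
```

```bash
python3 go.py "[(.4833,-.0706,.1255,4.35)]"
```

```text
t 22.45 pos [ 0.4833 -0.0706  0.1666] yaw y 4.32 F [ 0.6  0.2 -1.5] gap 0.2
 turn [-0.    -0.    -0.001] shift [ 0.    -0.     0.411]
```

move_arm([
  [[0, 0, 0, 0, 0, 0.04, 1], [0, 0, 0, 0, 0, 0.08, 1], [0, 0, 0, 0, 0, 0.12, 1], [0, 0, 0, 0, 0, 0.16, 1], [0, 0, 0, 0, 0, 0.2, 1], [0, 0, 0, 0, 0, 0.23, 1], [0, 0, 0, 0, 0, 0.26, 1], [0, 0, 0, 0, 0, 0.28, 1]],
])

```text
t: 23.45
tcp_pos: [0.4834, -0.0707, 0.1387]
tool_rot: [0.68, 0.733, -0.0, 0.0]
force: [-0.2, 0.2, -0.9]
finger_gap: 0.198
```

move_arm([
  [[0, 0, 0, 0, 0, 0.03, 1], [0, 0, 0, 0, 0, 0.06, 1], [0, 0, 0, 0, 0, 0.09, 1], [0, 0, 0, 0, 0, 0.115, 1], [0, 0, 0, 0, 0, 0.128, 1], [0, 0, 0, 0, 0, 0.13, 1], [0, 0, 0, 0, 0, 0.13, 1], [0, 0, 0, 0, 0, 0.13, 1]],
])

```text
t: 24.45
tcp_pos: [0.4833, -0.0706, 0.1257]
tool_rot: [0.68, 0.733, -0.0, -0.0]
force: [0.2, -0.3, -0.6]
finger_gap: 0.199
```

move_arm([
  [[0, 0, 0, 0, 0, -0.05, 1], [0, 0, 0, 0, 0, -0.12, 1], [0, 0, 0, 0, 0, -0.22, 1], [0, 0, 0, 0, 0, -0.34, 1], [0, 0, 0, 0, 0, -0.47, 1], [0, 0, 0, 0, 0, -0.6, 1], [0, 0, 0, 0, 0, -0.73, 1], [0, 0, 0, 0, 0, -0.85, 1]],
])

```text
t: 25.45
tcp_pos: [0.4834, -0.0706, 0.2118]
tool_rot: [0.68, 0.733, 0.0, 0.0]
force: [0.6, -0.1, -1.9]
finger_gap: 0.198
```

```bash
python3 go.py "[(.4703,-.3067,.211,12.15)]"
```

```text
t 25.45 pos [ 0.4834 -0.0706  0.2118] yaw y 4.31 F [ 0.6 -0.1 -1.9] gap 0.198
 turn [ 0.     0.    -0.058] shift [-0.781 -0.103  0.003]
 turn [ 0.     0.    -0.058] shift [-0.776 -0.138  0.003]
 turn [ 0.     0.    -0.058] shift [-0.769 -0.173  0.003]
```

move_arm([
  [[0, 0, -0.007, -0.09, -0.012, 0, 1], [0, 0, -0.015, -0.19, -0.025, 0, 1], [0, 0, -0.022, -0.29, -0.038, 0, 1], [0, 0, -0.03, -0.39, -0.051, 0, 1], [0, 0, -0.037, -0.49, -0.064, 0, 1], [0, 0, -0.044, -0.59, -0.078, 0, 1], [0, 0, -0.05, -0.69, -0.091, 0, 1], [0, 0, -0.058, -0.781, -0.103, 0, 1]],
])

```text
t: 26.45
tcp_pos: [0.4789, -0.15, 0.2108]
tool_rot: [0.663, 0.749, 0.0, 0.0]
force: [0.8, 0.6, -1.2]
finger_gap: 0.194
```

move_arm([
  [[0, 0, -0.007, -0.1, -0.018, 0, 1], [0, 0, -0.015, -0.2, -0.035, 0, 1], [0, 0, -0.022, -0.29, -0.052, 0, 1], [0, 0, -0.03, -0.39, -0.07, 0, 1], [0, 0, -0.037, -0.49, -0.087, 0, 1], [0, 0, -0.044, -0.59, -0.105, 0, 1], [0, 0, -0.05, -0.68, -0.121, 0, 1], [0, 0, -0.058, -0.776, -0.138, 0, 1]],
])

```text
t: 27.45
tcp_pos: [0.4745, -0.2286, 0.2108]
tool_rot: [0.646, 0.764, 0.0, -0.0]
force: [0.2, 0.0, -1.4]
finger_gap: 0.201
```

```bash
python3 - <<'E'
from h import *
t=snap('top'); s=snap('side')
cv2.imwrite('pics/s7.png',np.hstack([cv2.resize(s['img'][110:210,180:270],None,fx=4,fy=4,interpolation=3),cv2.resize(t['img'][190:290,105:205],None,fx=4,fy=4,interpolation=3)])[...,::-1])
for n,c in(('top',t),('side',s)):
    P=cloud(c); z=P[...,2]; im=c['img'].astype(int)
    m=(z>.07)&(z<.09)&(P[...,0]>.43)&(P[...,0]<.53)&(P[...,1]>-.1)&(P[...,1]<.07)
    # white top: bright, low-blue-sat; label the halves
    hsv=cv2.cvtColor(c['img'],cv2.COLOR_RGB2HSV); g=m&(hsv[...,2]>np.percentile(hsv[...,2][m],50)*.85)&(hsv[...,1]<110)
    k,l,st,_=cv2.connectedComponentsWithStats(g.astype(np.uint8),connectivity=4)
    for i in range(1,k):
        if st[i,4]>100: print(n,st[i,4],cv2.minAreaRect((P[l==i][:,:2]*1000).astype(np.float32)))
E
python3 go.py "[(.4703,-.3067,.211,12.15)]"
```

```text
top 840 ((498.2169494628906, -11.910102844238281), (27.638351440429688, 149.94070434570312), 4.269595623016357)
top 852 ((460.9187316894531, -14.993949890136719), (27.554853439331055, 150.305419921875), 5.6461567878723145)
t 27.55 pos [ 0.4748 -0.2292  0.2109] yaw y 9.48 F [ 0.5  0.6 -0.6] gap 0.199
 turn [ 0.001  0.001 -0.059] shift [-0.757 -0.172 -0.001]
```

View pics/s7.png

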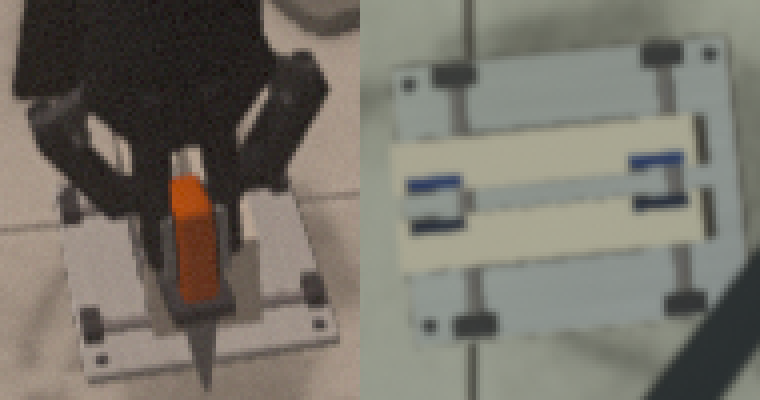

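Seen from above, the halves are well apart: upper edge at y≈185 and lower at ≈205 in the right crop. The rectangle fits differ by 1.4°, near the 2° limit, so I'll take one finer edge fit.

```bash
python3 - <<'E'
from h import *
c=load('top'); im=c['img'].astype(float); f=im[...,0]-im[...,2]  # cream vs grey: red-blue
f=cv2.GaussianBlur(f,(0,0),.6)
# column profiles of warmth across rows 205..272
A=[[],[],[],[]]
for u in range(108,192):
    p=f[205:272,u]; thr=(np.percentile(p,90)+np.percentile(p,15))/2
    s=p>thr; e=np.flatnonzero(s[1:]!=s[:-1])
    if len(e)!=4: continue
    for k,i in enumerate(e):
        v=205+i+(thr-p[i])/(p[i+1]-p[i]); A[k].append(onz(c,u,v,.08)[:2])
from numpy.linalg import lstsq
for k in range(4):
    a=np.array(A[k]); # robust fit x = m*y+b
    w=np.ones(len(a),bool)
    if k in(1,2): # skip notches
        w=(a[:,1]<.018)&(a[:,1]>-.045)
    a=a[w]; vx,vy,x0,y0=cv2.fitLine((a*1000).astype(np.float32),cv2.DIST_HUBER,0,.01,.01).ravel()
    m=vx/vy; print(k,len(a),'deg',np.degrees(np.arctan(-m)).round(2),'x at y=.042',(x0+m*(42-y0)).round(2),'mid',(x0+m*(-13-y0)).round(2),'y=-.068',(x0+m*(-68-y0)).round(2))
E
```

```text
0 75 deg 4.43 x at y=.042 508.1 mid 512.36 y=-.068 516.62
1 32 deg 4.45 x at y=.042 480.88 mid 485.16 y=-.068 489.44
2 32 deg 4.76 x at y=.042 469.52 mid 474.11 y=-.068 478.69
3 75 deg 4.53 x at y=.042 442.73 mid 447.08 y=-.068 451.43
```

The edge fit puts the halves parallel within about 0.3° and the gap at 11 mm at both ends. Now the wedge goes home.

move_arm([
  [[0, 0, -0.008, -0.11, -0.025, 0, 1], [0, 0, -0.017, -0.22, -0.05, 0, 1], [0, 0, -0.026, -0.33, -0.075, 0, 1], [0, 0, -0.034, -0.44, -0.1, 0, 1], [0, 0, -0.043, -0.55, -0.125, 0, 1], [0, 0, -0.052, -0.67, -0.152, 0, 1], [0, 0, -0.059, -0.76, -0.172, 0, 1], [0, 0, -0.059, -0.76, -0.172, 0, 1]],
])

```text
t: 28.55
tcp_pos: [0.4702, -0.3066, 0.2108]
tool_rot: [0.628, 0.778, 0.0, 0.0]
force: [-0.3, -0.3, -1.6]
finger_gap: 0.198
```

```bash
python3 go.py "[(.4703,-.3067,.1112,12.15)]"
```

```text
t 28.55 pos [ 0.4702 -0.3066  0.2108] yaw y 12.14 F [-0.3 -0.3 -1.6] gap 0.198
 turn [ 0.  0. -0.] shift [-0.     0.     0.996]
```

move_arm([
  [[0, 0, 0, 0, 0, 0.07, 1], [0, 0, 0, 0, 0, 0.15, 1], [0, 0, 0, 0, 0, 0.23, 1], [0, 0, 0, 0, 0, 0.31, 1], [0, 0, 0, 0, 0, 0.39, 1], [0, 0, 0, 0, 0, 0.47, 1], [0, 0, 0, 0, 0, 0.55, 1], [0, 0, 0, 0, 0, 0.6, 1]],
])

```text
t: 29.55
tcp_pos: [0.4701, -0.3057, 0.1502]
tool_rot: [0.628, 0.778, 0.0, -0.0]
force: [0.3, 0.8, -1.9]
finger_gap: 0.198
```

move_arm([
  [[0, 0, 0, 0, 0, 0.05, 1], [0, 0, 0, 0, 0, 0.1, 1], [0, 0, 0, 0, 0, 0.15, 1], [0, 0, 0, 0, 0, 0.2, 1], [0, 0, 0, 0, 0, 0.25, 1], [0, 0, 0, 0, 0, 0.3, 1], [0, 0, 0, 0, 0, 0.34, 1], [0, 0, 0, 0, 0, 0.37, 1]],
])

```text
t: 30.55
tcp_pos: [0.4702, -0.3058, 0.1135]
tool_rot: [0.628, 0.778, 0.0, -0.0]
force: [0.4, -0.9, -1.6]
finger_gap: 0.2
```

move_arm([
  [[0, 0, 0, 0, 0, 0.01, 1], [0, 0, 0, 0, 0, 0.02, 1], [0, 0, 0, 0, 0, 0.03, 1], [0, 0, 0, 0, 0, 0.03, 1], [0, 0, 0, 0, 0, 0.03, 1], [0, 0, 0, 0, 0, 0.03, 1], [0, 0, 0, 0, 0, 0.03, 1], [0, 0, 0, 0, 0, 0.03, 1]],
])

```text
t: 31.55
tcp_pos: [0.4703, -0.3058, 0.1108]
tool_rot: [0.628, 0.778, 0.0, -0.0]
force: [-0.5, 0.7, -1.4]
finger_gap: 0.197
```

move_arm([
  [[0, 0, 0, 0, 0, 0, 0.7], [0, 0, 0, 0, 0, 0, 0.5], [0, 0, 0, 0, 0, 0, 0.2], [0, 0, 0, 0, 0, 0, 0], [0, 0, 0, 0, 0, 0, 0], [0, 0, 0, 0, 0, 0, 0], [0, 0, 0, 0, 0, 0, 0], [0, 0, 0, 0, 0, 0, 0]],
])

```text
t: 32.55
tcp_pos: [0.4702, -0.3058, 0.1108]
tool_rot: [0.628, 0.778, -0.0, -0.0]
force: [-0.5, 0.0, 0.2]
finger_gap: 1.002
```

move_arm([
  [[0, 0, 0, 0, 0, -0.08, 0], [0, 0, 0, 0, 0, -0.2, 0], [0, 0, 0, 0, 0, -0.33, 0], [0, 0, 0, 0, 0, -0.46, 0], [0, 0, 0, 0, 0, -0.6, 0], [0, 0, 0, 0, 0, -0.74, 0], [0, 0, 0, 0, 0, -0.88, 0], [0, 0, 0, 0, 0, -1, 0]],
])

```text
t: 33.55
tcp_pos: [0.4703, -0.3059, 0.2118]
tool_rot: [0.628, 0.778, -0.0, 0.0]
force: [0.6, 0.1, -0.0]
finger_gap: 0.998
```

move_arm([
  [[0, 0, 0, -0.12, -0.06, 0, 0], [0, 0, 0, -0.25, -0.12, 0, 0], [0, 0, 0, -0.37, -0.18, 0, 0], [0, 0, 0, -0.5, -0.25, 0, 0], [0, 0, 0, -0.62, -0.3, 0, 0], [0, 0, 0, -0.75, -0.3, 0, 0], [0, 0, 0, -0.9, -0.3, 0, 0], [0, 0, 0, -0.9, -0.3, 0, 0]],
])

```text
t: 34.55
tcp_pos: [0.4604, -0.4016, 0.2108]
tool_rot: [0.628, 0.778, -0.0, 0.001]
force: [-0.4, -0.2, 0.7]
finger_gap: 1.001
```

```bash
python3 - <<'E'
from h import *
t=snap('top'); s=snap('side'); import m
for c in(t,s):
    m.run(c)
cv2.imwrite('pics/s8.png',np.hstack([s['img'][100:300,130:340],t['img'][180:290,100:340][:, :].repeat(1,0) if 0 else cv2.resize(t['img'][180:290,100:340],(436,200))])[...,::-1])
print(status.sense()['t'])
E
```

```text
orange [300.8 238.7] 116 [ 0.4711 -0.3046  0.13  ] zmax 0.1326
blue [178.9 229.6] 22 [ 0.4939 -0.0677  0.0719] mean@z.08 [ 0.4944 -0.0684  0.078 ]
blue [122.9 235.5] 15 [0.4864 0.0435 0.0773] mean@z.08 [0.4858 0.0424 0.078 ]
orange [231.2 232.5] 158 [ 0.4676 -0.3151  0.1279] zmax 0.1303
34.65
```

View pics/s8.png

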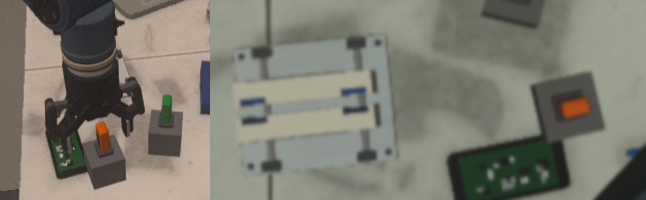

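The wedge stands upright in its holder (left crop (102,135), top crop (575,107)) with its handle top at z≈0.13, the same as at the start. The halves are evenly parted, and the open gripper is clear of everything.

```bash
python3 -c "
from station import manip; print(manip.sign_off())"
```

```text
the job is handed in; nothing more can be done
None
```

The housing is split and the job is handed in at about 35 s of the 64 s allowed. I pushed the orange wedge half in at the right notch (about 36 mm), fully in at the left, then fully in at the right. I then set it back in its holder and released it.

**Seam:** Before the wedge went home, a fit to the outer and seam edges in the top view gave about 11 mm open at both ends. The halves came out parallel within about 0.3°. A coarser rectangle fit from depth gave 1.4° between the halves, still under the 2° limit; I trust the finer edge fit more.

**Wedge:** In the last pictures it stands upright in its holder. Its handle top is at about 0.13 m, as at the start, and it is within about 2 mm of its first position.

**Forces and contact:** The wrist force read under about 4 N at the end of every move. Readings came only then, not during the pushes. The open gripper ended clear of everything.

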